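# Find the rattling finial and seat it in the press nest

### The job

One of the three closed copper finials has a slug loose inside, which cannot be seen: lift them by the stem and shake or rock them gently, one at a time, to feel which one it is, and shake the loose one too rather than picking it by elimination. Seat that finial upright and fully home in the round nest on the green press's bed, for reopening, and let go; leave the other two standing where they were, and do not disturb the other things on the bench. The sheet is thin, so shake, set down and seat gently.

Things in the scene. Friction and masses are not known exactly. Their poses are not given: they have to be found in the camera images.
- finial_a: Closed copper finial, one of three alike (about 0.7 kg): round drum 100 mm across, 36 mm high, lower edge bevelled 4 mm; on its centre a round stem 24 mm across up to 92 mm above the underside, straight from 40 to 80 mm (grip there). Origin: centre of the underside, z up along the stem. Stands upright on the bench. Thin sheet: a knock peaking over 100 N (a drop, a fast bump) dents it; touching down at 20 mm/s is safe.
- finial_b: Same shape as finial_a. Exactly one of the three, not always the same, has a loose metal slug (lead, 0.36 kg) inside. It lies flat on the drum's floor, slides up to 23 mm off centre to any side when the finial is tilted more than about 0.3 rad or jerked sideways, and stays there when level again.
- finial_c: Same shape as finial_a. The two sound finials hold an equal weight fast in the centre of the drum, so the three cannot be told apart by sight or weight.
- nest (a point): Centre of the nest's floor, on the bed (12 mm thick) of the green hand press, fixed to the bench. The nest is a dark steel ring, wall 14 mm high, 104 mm inside, 124 mm outside, open at the top: 2 mm of play round a drum. A seated finial's underside is at this point's height. z up; the press's column (0.28 m tall) and ram stand 0.18 m and more along its -y.
- hook_tin: Open steel tin 84 mm across, 60 mm high, bent copper slate hooks standing out to 95 mm. Bystander. Origin: centre of underside.
- slate: Dark slate tile lying flat, 160 x 280 x 7 mm (x, y, z). Bystander. Origin: centre of underside.
- punch_block: Steel hole punch block, 70 x 90 x 35 mm. Bystander. Origin: centre of underside.
- mallet: Ash mallet lying flat: head 70 x 120 x 60 mm, its handle running 230 mm from the head along -x of the mallet. Bystander. Origin: under the head's centre.

How it is judged:
By the outcome, as a careful person would: the job done as asked, in the order asked, and still so for the second after the job is handed in, with the robot touching nothing.
It also fails if it takes over 72 s, if anything falls off the work surface, if the arm or the gripper's body presses on something with over 40 N, if the wrist force passes 120 N, or if a joint passes its speed limit or range.

### The arm

A 6-joint arm with a two-finger parallel gripper is mounted at the origin on the work surface. World frame = base frame: x ahead of the robot, y to its left, z up, the work surface at z = 0. Lengths are in mm, angles in degrees, forces in N, time in s.
With the tool pointing down it reaches from about 350 to 850 mm from the base axis. Payload 8.1 kg.
Tool frame: the origin (TCP) lies midway between the tips of the shut fingers; the grasp point (between the pads) lies 19 mm behind it; z points along the fingers, y is the direction in which the jaws open and shut (so a half turn about z gives the same grasp; the last joint's range is limited). The gripper opens to 85 mm and grips with 20 to 120 N. Pads are 22 mm wide; open, the fingers measure 114 mm over their backs; the gripper's body (76 mm by 85 mm) begins 54 mm behind the grasp point. The pads swing forward as they close: fully open they stand 13 mm farther back than shut.
Start: joints at [-80.294, 7.471, 85.268, -0, 87.261, -4.893], TCP at [151.251, -580.628, 231.292] pointing down, gripper open.
Joint ranges: [-169.43, 169.43], [-51.17, 129.36], [1.28, 143.12], [-76.62, 256.62], [0, 156.53], [-152.29, 152.29]. Speed limits (degrees/s): [136.94, 136.94, 159.86, 180, 180, 180].

### API

Orientations are given as [roll, pitch, yaw] about the fixed x, y, z axes, in that order (R = Rz(yaw) Ry(pitch) Rx(roll)).
In Python, from bench import r gives the robot as it stands.
- The arm moves only by the tool carry_out, never from a script. Its argument "increments" is a list of rows, each a list of 3 entries, a list of its own where there are three numbers: the shift along the tool's x, y, z in m, then the turn, a rotation vector about the tool's x, y, z in rad, then the closure, from 0 (fully open) to 1 (shut). A call has 1 to 12 rows; each row shifts and turns the pose as measured when the row begins, along the tool's axes as they then stand; what a row does not reach is not made up. A row lasts 1/10 s, in which the tool goes at most 50 mm and 8.59 degrees, less where a joint would pass 70% of its speed; a pose out of reach is approached as far as the arm can. A call with a gripper value outside its range is refused whole. The fingers move at their own pace and stop on an object; "newtons" is the grip in N (left out, the last holds). Time passes only in rows, so rows that do not move let the fingers close. It gives the time, the measured TCP pose, the force and the opening at its end, in the units of the state.
- r.sense(): the state, without advancing time (a new reading comes with each control period).
- r.snapshot(name): name is "scene" or "top" or "wrist"; returns a dict with "image" (480x640x3 uint8, blue, green, red), "vertical_fov" (degrees; the focal length in pixels is half the picture's height over the tangent of half this angle, whatever the lens; pixels are square), "cx", "cy" (the principal point, pixels), "rvec" (rotation vector, rad) and "tvec" (3), from world to camera coordinates, as OpenCV has them. Camera axes: x right, y down, z forward; pixel columns grow to the right and rows downward; lengths in mm; the calibration is good to about 2 mm. A picture is of the moment at which its call begins. There is no depth.
- r.hand_in(): hands the job in, once; it reports no verdict.
The state is a dict: "time": time; "joint_pos": joint angles; "qd": joint speeds; "joint_efforts": joint torques, N m; "tool_pos": TCP position; "tcp_rot": TCP orientation; "ft_force": force on the tool from outside, world axes, zero at the start; "wrist_torque": the same for the moment, N m; "finger_gap": finger opening in mm.
Only numpy, scipy, OpenCV 4.12 (cv2) and the standard library are available. Lean on these libraries where they do the work, as an engineer would, in place of code of your own. Each camera call takes 0.05 s, during which the arm holds its last target.

## Working session

There is one attempt and no reset: what is moved stays moved. The work goes in short steps, Python scripts to look and compute and a tool call to move; the robot and the scene stay as the last step left them, time stands still between calls to the robot, and variables do not carry over. Pictures are saved under pics/ and viewed, and the job is handed in when it is done.

Besides the shell and the picture viewer there is one more tool, called after "Request:" as name(argument=value, ...) on one line, values as JSON. carry_out: Moves the arm, as the interface text tells. Its arguments: {"type":"object","properties":{"increments":{"type":"array"},"newtons":{"type":"number"}},"required":["increments"]}

```bash
ls; mkdir -p pics
python3 - <<'E'
from bench import r
import cv2,pickle
print(r.sense())
d={}
for n in ["scene","top","wrist"]:
    s=r.snapshot(n); d[n]=s; cv2.imwrite(f"pics/{n}0.png",s["image"]); print(n,s["vertical_fov"],s["cx"],s["cy"],s["rvec"],s["tvec"])
pickle.dump(d,open("s0.pkl","wb"))
E
```

```text
pics
{'time': 0.0, 'joint_pos': array([-8.02953536e+01,  7.51462733e+00,  8.53287987e+01, -4.71538929e-04,
        8.72625951e+01, -4.89410722e+00]), 'qd': array([ 0.07235613,  0.01466236,  0.04361817, -0.02945581,  0.09471314,
        0.0154567 ]), 'joint_efforts': array([ 2.04078016e-03, -5.69387484e+01, -5.00555098e+01,  3.49155005e-05,
        1.44855177e-02, -2.43737702e-05]), 'tool_pos': array([ 151.14381708, -580.08136713,  230.25406046]), 'tcp_rot': array([-1.79894325e+02, -8.57589140e-03,  1.45987686e+01]), 'ft_force': array([-0.16175486, -0.42437655, -0.67933691]), 'wrist_torque': array([0.00345946, 0.00222557, 0.07162573]), 'finger_gap': 85.25481672894998}
scene 57.59691251929102 316.4873859977988 243.14633087031146 [ 2.09373484  0.78295529 -0.37980713] [-519.97641066 -176.95015306 1290.07454377]
top 46.67482404577272 324.69072269274386 234.96148595849272 [ 2.15400554 -2.17832726  0.16535467] [ 49.51968227 634.96473218 988.82319629]
wrist 61.78009585986022 312.55501863537637 235.56475763005906 [-2.2753465   1.75733861  0.28684889] [-599.2122748   -42.93454122  380.59786619]
```

View pics/scene0.png

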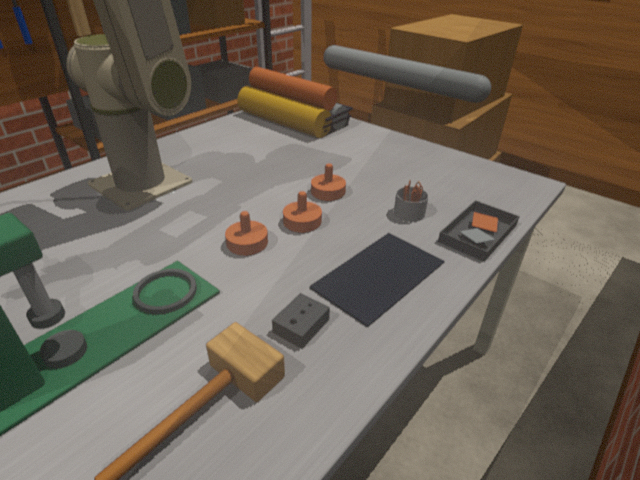

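View pics/top0.png

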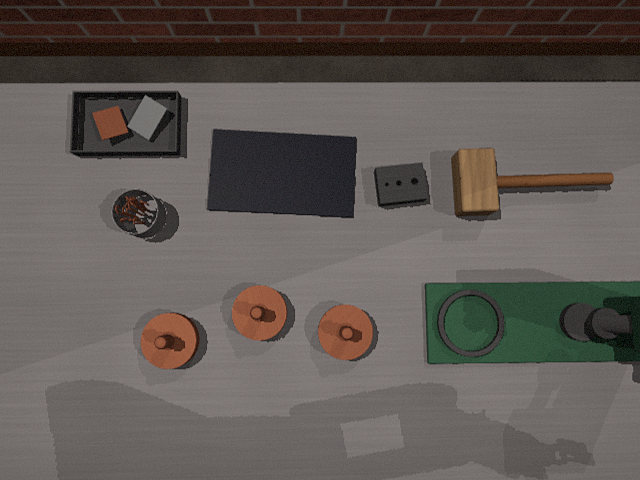

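View pics/wrist0.png

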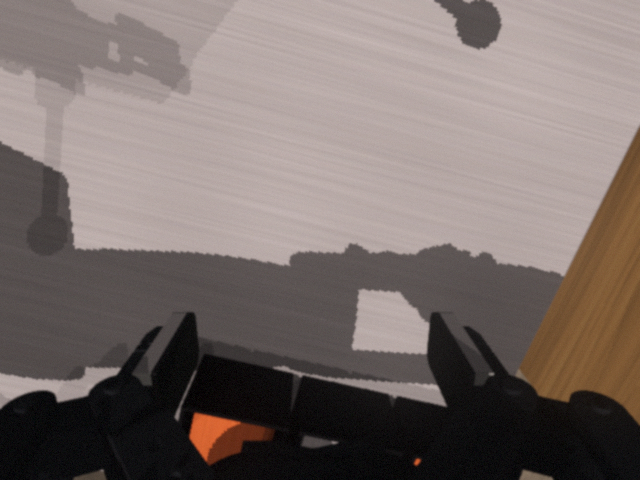

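```bash
cat > h.py <<'E'
import numpy as np,cv2,pickle
def K(s):
    f=240/np.tan(np.radians(s["vertical_fov"]/2)); return np.array([[f,0,s["cx"]],[0,f,s["cy"]],[0,0,1]])
def ray(s,u,v,z):
    R=cv2.Rodrigues(np.array(s["rvec"]))[0]; t=np.array(s["tvec"]).ravel()
    c=-R.T@t; d=R.T@np.linalg.inv(K(s))@[u,v,1]
    return c+d*(z-c[2])/d[2]
def proj(s,P):
    return cv2.projectPoints(np.array(P,float).reshape(-1,3),np.array(s["rvec"]),np.array(s["tvec"]),K(s),None)[0].reshape(-1,2)
E
python3 - <<'E'
from h import *
d=pickle.load(open("s0.pkl","rb")); s=d["top"]; im=s["image"]
c=im[270:380,120:520]; cv2.imwrite("pics/topcrop.png",cv2.resize(c,(800,220),interpolation=cv2.INTER_CUBIC))
c=im[280:370,130:380]; cv2.imwrite("pics/tc1.png",cv2.resize(c,None,fx=3.2,fy=3.2,interpolation=cv2.INTER_CUBIC))
c=im[270:380,420:640]; cv2.imwrite("pics/tc2.png",cv2.resize(c,None,fx=3.6,fy=3.6,interpolation=cv2.INTER_CUBIC))
for u,v in [(168,340),(259,313),(345,333)]: print(ray(s,u,v,36))
for u,v in [(162,342),(257,313),(347,333)]: print("stem",ray(s,u,v,92))
print("nest",ray(s,471,323,26))
for u,v in [(427,283),(427,362)]: print("bed",ray(s,u,v,12))
for u,v in [(137,212)]: print("tin",ray(s,u,v,60))
for u,v in [(210,130),(357,137),(210,210),(354,216)]: print("slate",ray(s,u,v,7))
for u,v in [(402,183)]: print("punch",ray(s,u,v,35))
E
```

```text
[447.95768282 327.10045995  36.        ]
[494.01958084 163.66582622  36.        ]
[455.98389259   7.64013453  36.        ]
stem [447.80735667 323.00339651  92.        ]
stem [494.60552771 161.86142733  92.        ]
stem [458.55667067   7.49123406  92.        ]
nest [ 470.52680764 -226.53412571   26.        ]
bed [ 545.78913711 -150.39106574   12.        ]
bed [ 399.74683568 -145.07289415   12.        ]
tin [678.12674559 382.04667943  60.        ]
slate [848.12429852 262.43891597   7.        ]
slate [832.49297483 -24.16433885   7.        ]
slate [690.02240132 260.29385284   7.        ]
slate [675.94984507 -15.23062935   7.        ]
punch [ 733.67693784 -105.0342331    35.        ]
```

```bash
ls pics
```

```text
scene0.png
tc1.png
tc2.png
top0.png
topcrop.png
wrist0.png
```

View pics/tc1.png

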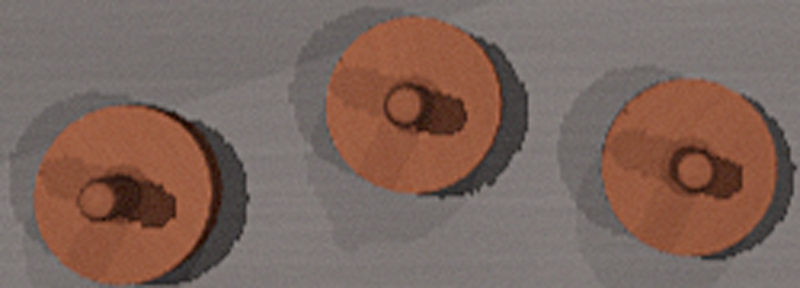

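View pics/tc2.png

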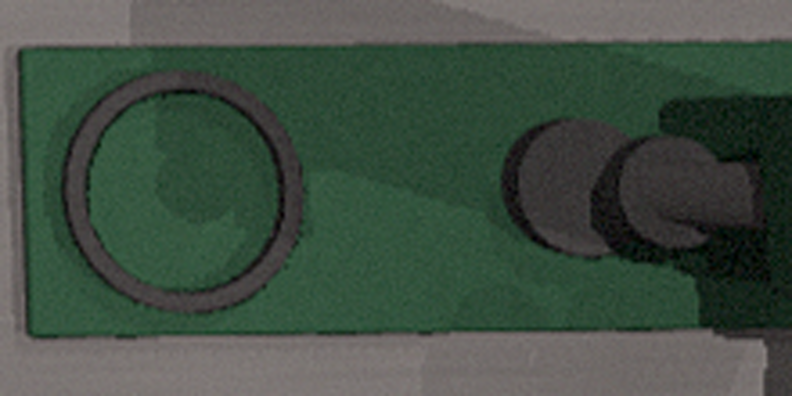

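Run:
```python
from h import *
d=pickle.load(open("s0.pkl","rb")); s=d["top"]; im=s["image"]
f=lambda x,y,k,o:((x+.5)/k-.5+o[0],(y+.5)/k-.5+o[1])
for n,a,b in [("A",(122.5,194.5),(99,201)),("B",(414,104.5),(405,105)),("C",(689.5,167),(695,171))]:
    p=f(*a,3.2,(130,280)); q=f(*b,3.2,(130,280))
    print(n,ray(s,*p,36),ray(s,*q,92))
print(ray(s,*f(182,191.5,3.6,(420,270)),26),ray(s,*f(184,192,3.6,(420,270)),26))
# scene view
sc=d["scene"]
P=[]
th=np.linspace(0,2*np.pi,60)
def circ(x,y,z,r): return np.c_[x+r*np.cos(th),y+r*np.sin(th),z+0*th]
v=cv2.resize(sc["image"],None,fx=3,fy=3,interpolation=cv2.INTER_CUBIC)
def dr(pts,col):
    q=(proj(sc,pts)+.5)*3-.5; cv2.polylines(v,[np.round(q).astype(int)],False,col,1)
for x,y in [(448.5,325),(494.5,162.5),(457.5,7)]:
    dr(circ(x,y,36,50),(0,255,0)); dr(circ(x,y,92,12),(255,255,0))
dr(circ(470.5,-226.5,26,62),(0,255,255)); dr(circ(470.5,-226.5,26,52),(0,255,255))
cv2.imwrite("pics/sov.png",v[450:1050,350:1100])
```

```text
A [447.18309713 327.19440365  36.        ] [447.05582921 325.36185538  92.        ]
B [495.25814263 163.61202822  36.        ] [495.52809736 163.20438707  92.        ]
C [458.05320095   7.37651889  36.        ] [458.40156374   7.7629008   92.        ]
[ 470.8513031  -225.04912162   26.        ] [ 470.58377479 -226.07122519   26.        ]
```

View pics/sov.png

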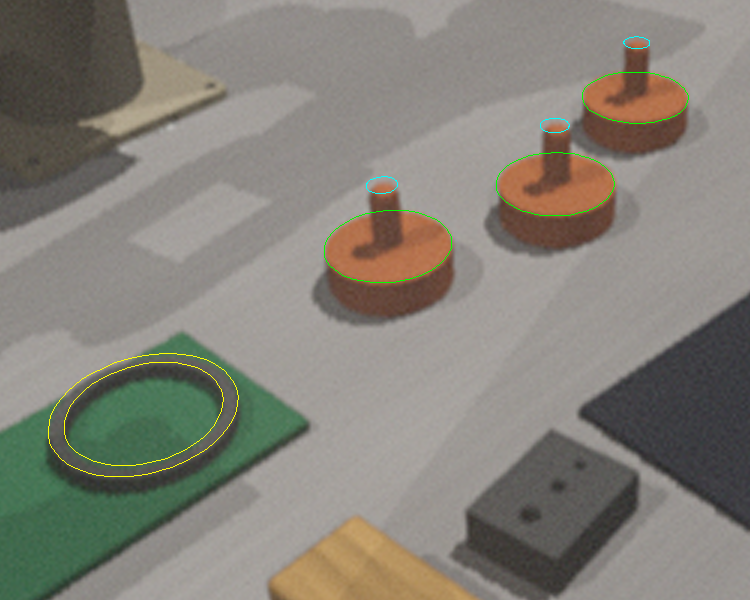

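```bash
cat >> h.py <<'E'
from scipy.spatial.transform import Rotation as Rn
def R0(rpy): return Rn.from_euler('xyz',rpy,degrees=True)
def plan(st,pos,rpy,n,cl,dp=4):
    p=np.array(st["tool_pos"]);R=R0(st["tcp_rot"]);T=R0(rpy)
    w=(R.inv()*T).as_rotvec(); rows=[]
    for i in range(n):
        Ri=R*Rn.from_rotvec(w*i/n)
        t=Ri.inv().apply((np.array(pos)-p)/n)/1000
        rows.append([[round(float(x),dp) for x in t],[round(float(x),4) for x in w/n],cl])
    print("err mm",np.round(np.array(pos)-p,1),"rotvec deg",np.round(np.degrees(w),2))
    print(str(rows).replace(" ",""))
E
python3 - <<'E'
from h import *; from bench import r
plan(r.sense(),[458,7.5,180],[180,0,90],14,0.3)
E
```

```text
err mm [306.8 587.7 -50.5] rotvec deg [-7.00e-02 -6.00e-02 -7.54e+01]
[[[0.0318,-0.0351,0.0037],[-0.0001,-0.0001,-0.094],0.3],[[0.0349,-0.032,0.0037],[-0.0001,-0.0001,-0.094],0.3],[[0.0378,-0.0285,0.0036],[-0.0001,-0.0001,-0.094],0.3],[[0.0403,-0.0249,0.0036],[-0.0001,-0.0001,-0.094],0.3],[[0.0425,-0.021,0.0036],[-0.0001,-0.0001,-0.094],0.3],[[0.0442,-0.0169,0.0036],[-0.0001,-0.0001,-0.094],0.3],[[0.0456,-0.0127,0.0036],[-0.0001,-0.0001,-0.094],0.3],[[0.0466,-0.0083,0.0036],[-0.0001,-0.0001,-0.094],0.3],[[0.0472,-0.0039,0.0036],[-0.0001,-0.0001,-0.094],0.3],[[0.0474,0.0005,0.0036],[-0.0001,-0.0001,-0.094],0.3],[[0.0471,0.005,0.0036],[-0.0001,-0.0001,-0.094],0.3],[[0.0464,0.0094,0.0036],[-0.0001,-0.0001,-0.094],0.3],[[0.0453,0.0137,0.0036],[-0.0001,-0.0001,-0.094],0.3],[[0.0438,0.0179,0.0036],[-0.0001,-0.0001,-0.094],0.3]]
```

Request:
carry_out(increments=[[[0.032,-0.035,0],[0,0,-0.094],0.3],[[0.035,-0.032,0],[0,0,-0.094],0.3],[[0.038,-0.028,0],[0,0,-0.094],0.3],[[0.04,-0.025,0],[0,0,-0.094],0.3],[[0.042,-0.021,0],[0,0,-0.094],0.3],[[0.044,-0.017,0],[0,0,-0.094],0.3],[[0.046,-0.013,0],[0,0,-0.094],0.3],[[0.047,-0.008,0],[0,0,-0.094],0.3]])

```text
time: 0.95
tool_pos: [324.8, -233.8, 226.0]
tcp_rot: [-179.6, -0.3, 58.7]
ft_force: [1.4, -0.5, 0.9]
finger_gap: 59.8
```

Run:
```python
from h import *; from bench import r
s=r.sense(); print(s["time"],s["tool_pos"],s["tcp_rot"],s["finger_gap"])
plan(s,[458,7.5,150],[180,0,90],8,0.3)
```

```text
0.95 [ 324.77066187 -233.80125055  225.98846143] [-179.6410702    -0.32263793   58.72464485] 59.77537388390508
err mm [133.2 241.3 -76. ] rotvec deg [ -0.26  -0.41 -31.27]
[[[0.0344,-0.0014,0.0097],[-0.0006,-0.0009,-0.0682],0.3],[[0.0344,0.001,0.0097],[-0.0006,-0.0009,-0.0682],0.3],[[0.0343,0.0033,0.0096],[-0.0006,-0.0009,-0.0682],0.3],[[0.034,0.0056,0.0096],[-0.0006,-0.0009,-0.0682],0.3],[[0.0335,0.0079,0.0096],[-0.0006,-0.0009,-0.0682],0.3],[[0.0329,0.0102,0.0096],[-0.0006,-0.0009,-0.0682],0.3],[[0.0321,0.0124,0.0095],[-0.0006,-0.0009,-0.0682],0.3],[[0.0312,0.0146,0.0095],[-0.0006,-0.0009,-0.0682],0.3]]
```

Request:
carry_out(increments=[[[0.034,-0.001,0.01],[0,0,-0.068],0.3],[[0.034,0.001,0.01],[0,0,-0.068],0.3],[[0.034,0.003,0.01],[0,0,-0.068],0.3],[[0.034,0.006,0.01],[0,0,-0.068],0.3],[[0.034,0.008,0.01],[0,0,-0.068],0.3],[[0.033,0.01,0.01],[0,0,-0.068],0.3],[[0.032,0.012,0.009],[0,0,-0.068],0.3],[[0.031,0.015,0.009],[0,0,-0.068],0.3],[[0,0,0],[0,0,0],0.3]])

```text
time: 1.85
tool_pos: [459.3, 24.5, 146.6]
tcp_rot: [180.0, -0.4, 91.8]
ft_force: [0.2, -0.4, -0.7]
finger_gap: 59.4
```

Run:
```python
from h import *; from bench import r
s=r.sense(); print(s["time"],s["tool_pos"],s["tcp_rot"],s["finger_gap"],s["wrist_torque"])
plan(s,[458,7.5,44],[180,0,90],4,0.3)
w=r.snapshot("wrist"); cv2.imwrite("pics/w1.png",w["image"])
```

```text
1.85 [459.29202634  24.54841315 146.55613992] [179.95355095  -0.37145564  91.77685589] 59.43797866391305 [-0.00176347 -0.00864333  0.00975025]
err mm [  -1.3  -17.  -102.6] rotvec deg [ 0.04 -0.37  1.78]
[[[-0.0044,-0.0005,0.0256],[0.0002,-0.0016,0.0078],0.3],[[-0.0044,-0.0004,0.0256],[0.0002,-0.0016,0.0078],0.3],[[-0.0043,-0.0004,0.0256],[0.0002,-0.0016,0.0078],0.3],[[-0.0043,-0.0004,0.0256],[0.0002,-0.0016,0.0078],0.3]]
```

View pics/w1.png

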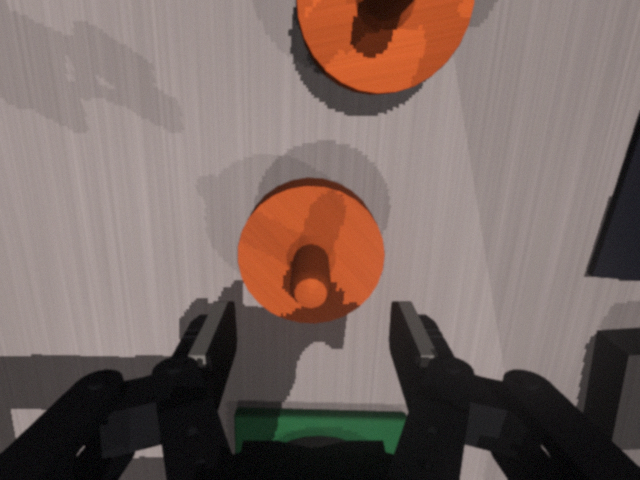

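Request:
carry_out(increments=[[[-0.01,-0.001,0.01],[0,-0.006,0.031],0.3],[[-0.007,0,0.02],[0,0,0],0.3],[[0,0,0.02],[0,0,0],0.3],[[0,0,0],[0,0,0],0.3]])

```text
time: 2.3
tool_pos: [457.3, 0.9, 95.0]
tcp_rot: [179.9, 0.2, 89.3]
ft_force: [-0.2, 0.1, -0.5]
finger_gap: 59.9
```

Run:
```python
from h import *; from bench import r
s=r.sense(); print(s["time"],s["tool_pos"],s["tcp_rot"],s["finger_gap"],s["wrist_torque"])
plan(s,[458,7.5,45],[180,0,90],3,0.3)
w=r.snapshot("wrist")
print(proj(w,[[458,7.5,92],[458,7.5,36]])); cv2.imwrite("pics/w2.png",w["image"])
```

```text
2.3 [457.27348228   0.89656368  95.04096387] [179.90395624   0.20926527  89.27231773] 59.879560122976265 [ 0.08180476  0.03871184 -0.02123452]
err mm [  0.7   6.6 -50. ] rotvec deg [ 0.09  0.21 -0.73]
[[[0.0023,0.0002,0.0167],[0.0006,0.0012,-0.0042],0.3],[[0.0022,0.0002,0.0167],[0.0006,0.0012,-0.0042],0.3],[[0.0022,0.0002,0.0167],[0.0006,0.0012,-0.0042],0.3]]
[[317.48774027 294.91536942]
 [316.20273502 247.02790345]]
```

View pics/w2.png

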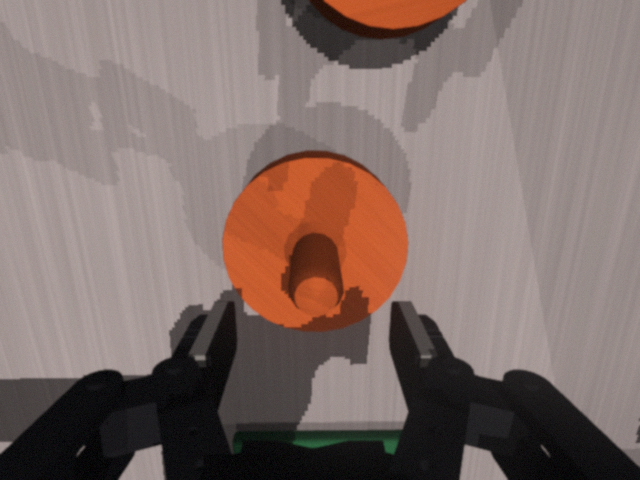

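Request:
carry_out(increments=[[[0.006,0,0.01],[0,0.003,-0.012],0.3],[[0,0,0.014],[0,0,0],0.3],[[0,0,0.012],[0,0,0],0.3],[[0,0,0.005],[0,0,0],0.3],[[0,0,0],[0,0,0],0.3]])

```text
time: 2.85
tool_pos: [459.8, 5.4, 54.6]
tcp_rot: [179.6, 0.1, 89.8]
ft_force: [-0.7, -0.6, 0.6]
finger_gap: 59.7
```

Run:
```python
from h import *; from bench import r
s=r.sense(); print(s["time"],s["tool_pos"],s["tcp_rot"],s["finger_gap"],s["wrist_torque"],s["ft_force"])
plan(s,[458,7.5,45],[180,0,90],1,0.3)
```

```text
2.85 [459.77763675   5.37632688  54.60428168] [1.79580524e+02 8.79868992e-02 8.98034041e+01] 59.66868374318917 [ 0.05461278  0.06340823 -0.04504955] [-0.70780679 -0.64599953  0.55507296]
err mm [-1.8  2.1 -9.6] rotvec deg [ 0.42  0.09 -0.2 ]
[[[0.0021,-0.0019,0.0096],[0.0073,0.0015,-0.0034],0.3]]
```

Request:
carry_out(increments=[[[0.002,-0.002,0.008],[0.005,0,0],0.3],[[0,0,0.001],[0,0,0],0.5],[[0,0,0],[0,0,0],0.6],[[0,0,0],[0,0,0],1],[[0,0,0],[0,0,0],1],[[0,0,0],[0,0,0],1],[[0,0,0],[0,0,0],1]], newtons=50)

```text
time: 3.55
tool_pos: [458.3, 7.8, 45.3]
tcp_rot: [179.8, 0.1, 89.8]
ft_force: [0.9, -0.6, -3.6]
finger_gap: 22.6
```

Run:
```python
from h import *; from bench import r
s=r.sense(); print(s["time"],s["tool_pos"],s["tcp_rot"],s["finger_gap"],s["wrist_torque"],s["ft_force"])
```

```text
3.55 [458.31764075   7.75929738  45.33214221] [1.79832553e+02 9.51643362e-02 8.98323344e+01] 22.56485289406125 [ 0.01680907 -0.02805003 -0.02481556] [ 0.87819257 -0.6090961  -3.58747583]
```

Request:
carry_out(increments=[[[0,0,-0.004],[0,0,0],1],[[0,0,-0.012],[0,0,0],1],[[0,0,-0.015],[0,0,0],1],[[0,0,-0.015],[0,0,0],1],[[0,0,-0.015],[0,0,0],1],[[0,0,-0.01],[0,0,0],1],[[0,0,-0.002],[0,0,0],1],[[0,0,0],[0,0,0],1]])

```text
time: 4.35
tool_pos: [454.2, 8.2, 121.3]
tcp_rot: [-179.7, 0.1, 89.8]
ft_force: [-0.1, 0.3, -6.9]
finger_gap: 22.9
```

```bash
cat > m.py <<'E'
from h import *; from bench import r
T=[];F=[]
for i in range(8):
    s=r.sense(); T.append(s["wrist_torque"]);F.append(s["ft_force"]); w=r.snapshot("top")
T=np.array(T);F=np.array(F)
s=r.sense();print(s["time"],s["tool_pos"],s["tcp_rot"],s["finger_gap"])
print("torque",T.mean(0).round(4),T.std(0).round(4),"F",F.mean(0).round(2),F.std(0).round(2))
E
python3 m.py
```

```text
4.75 [453.68764586   8.2901817  120.35613979] [-1.79620205e+02  4.02034065e-02  8.98292865e+01] 22.46445762490636
torque [ 0.018  -0.0213 -0.0054] [0.0327 0.0272 0.0316] F [ 0.07 -0.07 -6.81] [0.32 0.37 0.43]
```

Request:
carry_out(increments=[[[0,0,0],[0.1,0,0],1],[[0,0,0],[0.14,0,0],1],[[0,0,0],[0.14,0,0],1],[[0,0,0],[0.08,0,0],1],[[0,0,0],[0,0,0],1],[[0,0,0],[0,0,0],1],[[0,0,0],[-0.1,0,0],1],[[0,0,0],[-0.14,0,0],1],[[0,0,0],[-0.14,0,0],1],[[0,0,0],[-0.05,0,0],1],[[0,0,0],[0,0,0],1]])

```text
time: 5.85
tool_pos: [452.1, 8.6, 115.1]
tcp_rot: [-178.4, 0.1, 89.8]
ft_force: [-0.5, -0.2, -6.5]
finger_gap: 22.7
```

```bash
python3 m.py
```

```text
6.25 [453.70676525   8.4598466  114.1615775 ] [-1.78106983e+02  5.30663411e-02  8.98286616e+01] 22.38261235148432
torque [ 0.0222 -0.0701 -0.0075] [0.0229 0.0667 0.0167] F [ 0.31 -0.28 -7.15] [0.52 0.25 0.59]
```

Request:
carry_out(increments=[[[0,0,0],[-0.1,0,0],1],[[0,0,0],[-0.14,0,0],1],[[0,0,0],[-0.14,0,0],1],[[0,0,0],[-0.09,0,0],1],[[0,0,0],[0,0,0],1],[[0,0,0],[0,0,0],1]])

```text
time: 6.85
tool_pos: [451.8, 8.6, 108.2]
tcp_rot: [155.1, 0.0, 89.8]
ft_force: [0.9, -0.0, -5.8]
finger_gap: 22.9
```

Request:
carry_out(increments=[[[0,0,0],[0.1,0,0],1],[[0,0,0],[0.14,0,0],1],[[0,0,0],[0.14,0,0],1],[[0,0,0],[0.01,0,0],1],[[0,0,0],[0,0,0],1],[[0,0,0],[0,0,0],1]])

```text
time: 7.45
tool_pos: [454.7, 8.3, 104.7]
tcp_rot: [179.0, 0.1, 89.8]
ft_force: [-0.1, -0.4, -7.3]
finger_gap: 22.9
```

```bash
python3 m.py
```

```text
7.85 [453.95932381   8.24866193 105.41366941] [1.78959092e+02 6.44536597e-02 8.97944703e+01] 22.98422749308821
torque [0.0191 0.0386 0.0054] [0.0209 0.0175 0.0208] F [-0.16 -0.32 -6.68] [0.39 0.43 0.51]
```

Request:
carry_out(increments=[[[0,0,0],[0.018,0,0],1],[[0,0,0],[0,0,0],1],[[0,0,0],[0,0,0],1],[[0,0,0],[0,0,0],1]])

```text
time: 8.25
tool_pos: [454.1, 8.2, 106.3]
tcp_rot: [180.0, 0.1, 89.8]
ft_force: [-0.0, 0.2, -6.2]
finger_gap: 22.8
```

```bash
python3 m.py
```

```text
8.65 [454.02578267   8.20595582 106.22983548] [1.79953943e+02 7.39575705e-02 8.97883130e+01] 22.560074383894367
torque [ 0.0189 -0.0131 -0.0147] [0.0351 0.0198 0.0338] F [ 0.1   0.01 -6.55] [0.35 0.52 0.58]
```

Request:
carry_out(increments=[[[0,0,0],[0.1,0,0],1],[[0,0,0],[0.14,0,0],1],[[0,0,0],[0.14,0,0],1],[[0,0,0],[0.09,0,0],1],[[0,0,0],[0,0,0],1],[[0,0,0],[0,0,0],1]])

```text
time: 9.25
tool_pos: [455.1, 8.3, 104.8]
tcp_rot: [-152.5, 0.1, 89.8]
ft_force: [0.6, 0.3, -7.1]
finger_gap: 23.1
```

Request:
carry_out(increments=[[[0,0,0],[-0.1,0,0],1],[[0,0,0],[-0.14,0,0],1],[[0,0,0],[-0.14,0,0],1],[[0,0,0],[-0.02,0,0],1],[[0,0,0],[0,0,0],1],[[0,0,0],[0,0,0],1]])

```text
time: 9.85
tool_pos: [452.5, 8.4, 103.7]
tcp_rot: [-176.4, 0.1, 89.8]
ft_force: [0.5, -0.5, -6.6]
finger_gap: 23.0
```

Run:
```python
from bench import r
s=r.sense(); print(s["tcp_rot"])
```

```text
[-1.76440054e+02  1.12792138e-01  8.97680333e+01]
```

Request:
carry_out(increments=[[[0,0,0],[-0.062,0,0],1],[[0,0,0],[0,0,0],1],[[0,0,0],[0,0,0],1]])

```text
time: 10.15
tool_pos: [454.8, 8.1, 105.2]
tcp_rot: [-179.8, 0.1, 89.8]
ft_force: [0.4, 0.6, -6.9]
finger_gap: 22.8
```

```bash
python3 m.py
```

```text
10.55 [454.11599926   8.22521743 104.53570021] [-1.79862218e+02  1.12392703e-01  8.97618176e+01] 22.84509418721789
torque [ 0.0194 -0.0126 -0.0196] [0.0256 0.0198 0.0202] F [-0.09  0.07 -6.71] [0.39 0.61 0.38]
```

Request:
carry_out(increments=[[[0,0.003,0.008],[0,0,0],1],[[0,0.001,0.012],[0,0,0],1],[[0,0,0.01],[0,0,0],1],[[0,0,0.006],[0,0,0],1],[[0,0,0.002],[0,0,0],1],[[0,0,0],[0,0,0],1]])

```text
time: 11.15
tool_pos: [457.1, 8.2, 61.7]
tcp_rot: [-179.7, 0.1, 89.8]
ft_force: [-0.1, -0.2, -6.8]
finger_gap: 22.8
```

Run:
```python
from h import *
from bench import r
s=r.sense(); plan(s,[458.3,7.8,45.3],[179.8,0.1,89.8],1,1)
```

```text
err mm [  1.2  -0.4 -16.4] rotvec deg [-0.5  -0.   -0.04]
[[[-0.0004,0.0013,0.0163],[-0.0087,-0.0,-0.0007],1]]
```

Request:
carry_out(increments=[[[0,0.001,0.004],[-0.008,0,0],1],[[0,0,0.003],[0,0,0],1],[[0,0,0.002],[0,0,0],1],[[0,0,0.002],[0,0,0],1],[[0,0,0.001],[0,0,0],1],[[0,0,0],[0,0,0],1]])

```text
time: 11.75
tool_pos: [459.1, 8.1, 49.7]
tcp_rot: [179.7, 0.1, 89.8]
ft_force: [-0.2, -1.2, -6.3]
finger_gap: 22.8
```

Request:
carry_out(increments=[[[0,-0.001,0.002],[0.003,0,0],1],[[0,0,0.001],[0,0,0],1],[[0,0,0.001],[0,0,0],1],[[0,0,0.001],[0,0,0],1]])

```text
time: 12.15
tool_pos: [458.6, 8.1, 45.2]
tcp_rot: [179.8, 0.1, 89.8]
ft_force: [-6.9, 1.0, 9.5]
finger_gap: 22.6
```

Request:
carry_out(increments=[[[0,0,0],[0,0,0],0.68],[[0,0,0],[0,0,0],0.6],[[0,0,0],[0,0,0],0.4],[[0,0,-0.01],[0,0,0],0.3],[[0,0,-0.03],[0,0,0],0.3],[[0,0,-0.04],[0,0,0],0.3],[[0,0,-0.02],[0,0,0],0.3]])

```text
time: 12.85
tool_pos: [458.3, 8.2, 150.1]
tcp_rot: [179.8, 0.1, 89.8]
ft_force: [0.7, 0.4, -0.5]
finger_gap: 60.0
```

Run:
```python
from h import *
from bench import r
s=r.sense(); print(s["tool_pos"],s["finger_gap"]); plan(s,[495.3,163,130],[180,0,90],6,0.3)
t=r.snapshot("top"); cv2.imwrite("pics/t3.png",t["image"])
```

```text
[458.3488509    8.24428858 150.0628672 ] 60.00510298034769
err mm [ 37.  154.8 -20.1] rotvec deg [ 0.2   0.12 -0.24]
[[[0.0258,0.006,0.0033],[0.0006,0.0003,-0.0007],0.3],[[0.0258,0.0061,0.0033],[0.0006,0.0003,-0.0007],0.3],[[0.0258,0.0061,0.0033],[0.0006,0.0003,-0.0007],0.3],[[0.0258,0.0061,0.0033],[0.0006,0.0003,-0.0007],0.3],[[0.0258,0.0061,0.0033],[0.0006,0.0003,-0.0007],0.3],[[0.0258,0.0061,0.0033],[0.0006,0.0003,-0.0007],0.3]]
```

View pics/t3.png

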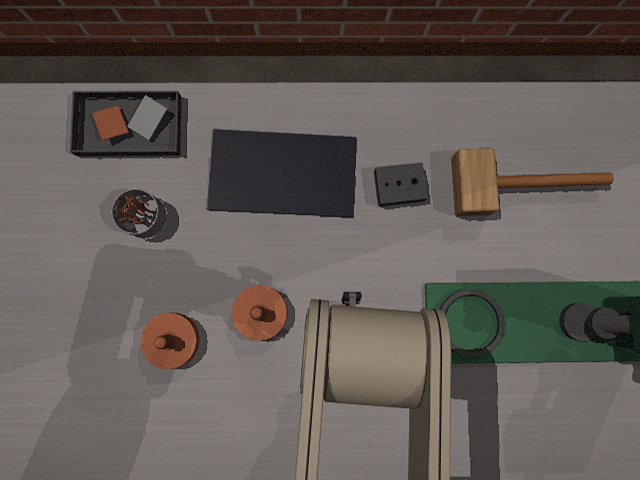

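Request:
carry_out(increments=[[[0.015,0.004,0],[0,0,0],0.3],[[0.03,0.007,0],[0,0,0],0.3],[[0.035,0.009,0],[0,0,0],0.3],[[0.03,0.007,0.003],[0,0,0],0.3],[[0.02,0.005,0.005],[0,0,0],0.3],[[0.008,0.001,0.005],[0,0,0],0.3],[[0,0,0],[0,0,0],0.3],[[0,0,0],[0,0,0],0.3]])

```text
time: 13.7
tool_pos: [499.1, 149.7, 149.3]
tcp_rot: [178.8, 0.1, 89.6]
ft_force: [0.4, 0.5, -0.2]
finger_gap: 60.1
```

Run:
```python
from h import *; from bench import r
s=r.sense(); plan(s,[495.3,163.5,100],[180,0,90],2,0.3)
w=r.snapshot("wrist")
print(proj(w,[[495.3,163.5,92],[495.3,163.5,36]])); cv2.imwrite("pics/w4.png",w["image"])
```

```text
err mm [ -3.8  13.8 -49.3] rotvec deg [ 1.25  0.15 -0.36]
[[[0.007,-0.0025,0.0246],[0.0109,0.0013,-0.0031],0.3],[[0.0069,-0.0022,0.0246],[0.0109,0.0013,-0.0031],0.3]]
[[305.33858825 235.56080366]
 [305.01832967 208.61024067]]
```

View pics/w4.png

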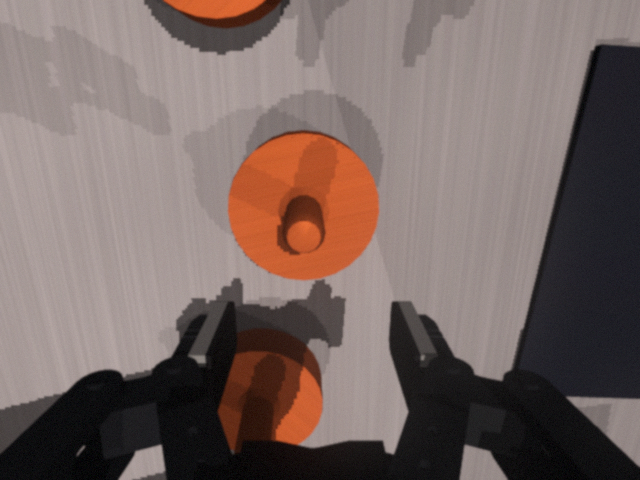

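Request:
carry_out(increments=[[[0.009,-0.003,0.01],[0.018,0,-0.005],0.3],[[0.004,0,0.02],[0,0,0],0.3],[[0,0,0.02],[0,0,0],0.3],[[0,0,0.01],[0,0,0],0.3],[[0,0,0],[0,0,0],0.3],[[0,0,0],[0,0,0],0.3]])

```text
time: 14.35
tool_pos: [496.2, 160.3, 86.8]
tcp_rot: [180.0, 0.1, 89.6]
ft_force: [0.8, -0.6, 0.5]
finger_gap: 60.0
```

Run:
```python
from h import *; from bench import r
s=r.sense(); plan(s,[495.3,163.5,45.3],[180,0,90],1,0.3)
```

```text
err mm [ -0.9   3.2 -41.5] rotvec deg [ 0.05  0.15 -0.39]
[[[0.0033,-0.0009,0.0415],[0.0008,0.0026,-0.0068],0.3]]
```

Request:
carry_out(increments=[[[0.003,-0.001,0.005],[0,0.002,-0.006],0.3],[[0,0,0.012],[0,0,0],0.3],[[0,0,0.012],[0,0,0],0.3],[[0,0,0.007],[0,0,0],0.3],[[0,0,0.001],[0,0,0],0.3],[[0,0,0],[0,0,0],0.3]])

```text
time: 14.95
tool_pos: [496.4, 163.7, 48.5]
tcp_rot: [179.8, -0.0, 90.0]
ft_force: [0.2, -0.1, 0.3]
finger_gap: 59.9
```

Run:
```python
from h import *; from bench import r
s=r.sense(); plan(s,[495.3,163.5,45.3],[180,0,90],1,0.3)
```

```text
err mm [-1.1 -0.2 -3.2] rotvec deg [ 0.19 -0.02 -0.03]
[[[-0.0002,-0.0011,0.0032],[0.0034,-0.0003,-0.0005],0.3]]
```

Close and lift.

Request:
carry_out(increments=[[[0,-0.001,0.003],[0.003,0,0],0.5],[[0,0,0],[0,0,0],0.6],[[0,0,0],[0,0,0],1],[[0,0,0],[0,0,0],1],[[0,0,0],[0,0,0],1],[[0,0,0],[0,0,0],1]], newtons=50)

```text
time: 15.55
tool_pos: [495.8, 163.8, 46.0]
tcp_rot: [179.9, -0.0, 90.0]
ft_force: [0.6, -0.3, -1.5]
finger_gap: 22.9
```

Request:
carry_out(increments=[[[0,0,-0.004],[0,0,0],1],[[0,0,-0.012],[0,0,0],1],[[0,0,-0.015],[0,0,0],1],[[0,0,-0.015],[0,0,0],1],[[0,0,-0.012],[0,0,0],1],[[0,0,-0.003],[0,0,0],1],[[0,0,0],[0,0,0],1]])

```text
time: 16.25
tool_pos: [492.2, 163.0, 108.4]
tcp_rot: [-179.6, 0.1, 90.0]
ft_force: [0.1, -0.4, -8.0]
finger_gap: 23.1
```

Request:
carry_out(increments=[[[0,0,0],[0.1,0,0],1],[[0,0,0],[0.14,0,0],1],[[0,0,0],[0.14,0,0],1],[[0,0,0],[0.09,0,0],1],[[0,0,0],[0,0,0],1],[[0,0,0],[0,0,0],1]])

```text
time: 16.85
tool_pos: [490.1, 162.7, 103.4]
tcp_rot: [-151.7, 0.1, 90.0]
ft_force: [0.3, -0.2, -6.1]
finger_gap: 22.7
```

Request:
carry_out(increments=[[[0,0,0],[-0.1,0,0],1],[[0,0,0],[-0.14,0,0],1],[[0,0,0],[-0.14,0,0],1],[[0,0,0],[-0.05,0,0],1],[[0,0,0],[0,0,0],1],[[0,0,0],[0,0,0],1]])

```text
time: 17.45
tool_pos: [485.6, 162.6, 100.3]
tcp_rot: [-177.6, 0.1, 90.2]
ft_force: [1.1, -0.3, -7.2]
finger_gap: 22.4
```

Request:
carry_out(increments=[[[0,0,0],[-0.042,0,0],1],[[0,0,0],[0,0,0],1],[[0,0,0],[0,0,0],1],[[0,0,0],[0,0,0],1]])

```text
time: 17.85
tool_pos: [486.3, 162.7, 101.6]
tcp_rot: [-179.9, 0.0, 90.1]
ft_force: [-0.1, -0.1, -6.5]
finger_gap: 22.9
```

```bash
python3 m.py
```

```text
18.25 [486.01253277 162.68026128 101.39206397] [-1.79945047e+02  4.39981313e-02  9.01583733e+01] 23.246738201466343
torque [ 0.0325 -0.0027 -0.003 ] [0.0193 0.0332 0.0305] F [-0.07  0.07 -6.86] [0.29 0.37 0.57]
```

Request:
carry_out(increments=[[[0,0,0],[-0.1,0,0],1],[[0,0,0],[-0.14,0,0],1],[[0,0,0],[-0.14,0,0],1],[[0,0,0],[-0.09,0,0],1],[[0,0,0],[0,0,0],1],[[0,0,0],[0,0,0],1]])

```text
time: 18.85
tool_pos: [483.7, 162.0, 97.7]
tcp_rot: [152.8, 0.1, 90.1]
ft_force: [0.0, -0.1, -5.7]
finger_gap: 23.2
```

Request:
carry_out(increments=[[[0,0,0],[0.1,0,0],1],[[0,0,0],[0.14,0,0],1],[[0,0,0],[0.14,0,0],1],[[0,0,0],[0.05,0,0],1],[[0,0,0],[0,0,0],1],[[0,0,0],[0,0,0],1]])

```text
time: 19.45
tool_pos: [488.0, 163.0, 99.1]
tcp_rot: [178.9, -0.3, 90.3]
ft_force: [0.0, -0.4, -7.2]
finger_gap: 23.0
```

Request:
carry_out(increments=[[[0,0,0],[0.019,0,0],1],[[0,0,0],[0,0,0],1],[[0,0,0],[0,0,0],1],[[0,0,0],[0,0,0],1]])

```text
time: 19.85
tool_pos: [487.7, 163.4, 99.6]
tcp_rot: [179.9, -0.3, 90.3]
ft_force: [-0.3, -0.3, -7.4]
finger_gap: 22.6
```

```bash
python3 m.py
```

```text
20.25 [487.97582629 163.26131768  99.50991391] [179.93640043  -0.32080633  90.30798533] 23.111132758335778
torque [-0.0155 -0.0188  0.0034] [0.032  0.0284 0.036 ] F [-0.25 -0.1  -6.91] [0.3  0.43 0.63]
```

Request:
carry_out(increments=[[[0,0.004,0.008],[0,0.003,0.003],1],[[0,0.003,0.012],[0,0,0],1],[[0,0,0.01],[0,0,0],1],[[0,0,0.006],[0,0,0],1],[[0,0,0.002],[0,0,0],1],[[0,0,0],[0,0,0],1]])

```text
time: 20.85
tool_pos: [494.6, 163.3, 56.3]
tcp_rot: [-179.9, -0.5, 90.1]
ft_force: [0.2, 1.1, -7.1]
finger_gap: 22.8
```

Run:
```python
from h import *
from bench import r
s=r.sense(); plan(s,[495.8,163.8,45.9],[180,0.0,90],1,1)
```

```text
err mm [  1.2   0.5 -10.4] rotvec deg [-0.09 -0.48  0.1 ]
[[[0.0004,0.0012,0.0104],[-0.0016,-0.0083,0.0018],1]]
```

Request:
carry_out(increments=[[[0,0.001,0.002],[0,-0.008,0],1],[[0,0,0.002],[0,0,0],1],[[0,0,0.001],[0,0,0],1],[[0,0,0.001],[0,0,0],1],[[0,0,0.001],[0,0,0],1]])

```text
time: 21.35
tool_pos: [496.6, 163.7, 50.1]
tcp_rot: [180.0, -0.0, 90.1]
ft_force: [-0.3, 0.8, -6.3]
finger_gap: 22.8
```

Request:
carry_out(increments=[[[0,-0.0005,0.0015],[0,0,0],1],[[0,0,0.001],[0,0,0],1],[[0,0,0.001],[0,0,0],1],[[0,0,0.001],[0,0,0],1]])

```text
time: 21.75
tool_pos: [496.4, 163.7, 45.9]
tcp_rot: [179.9, -0.0, 90.1]
ft_force: [-6.3, -2.2, 6.6]
finger_gap: 22.7
```

Request:
carry_out(increments=[[[0,0,0],[0,0,0],0.68],[[0,0,0],[0,0,0],0.6],[[0,0,0],[0,0,0],0.4],[[0,0,-0.01],[0,0,0],0.3],[[0,0,-0.03],[0,0,0],0.3],[[0,0,-0.04],[0,0,0],0.3],[[0.01,-0.002,-0.02],[0,0,0],0.3],[[0.03,-0.008,0],[0,0,0],0.3],[[0.035,-0.01,0],[0,0,0],0.3],[[0.03,-0.009,0],[0,0,0],0.3],[[0.012,-0.004,0],[0,0,0],0.3],[[0,0,0],[0,0,0],0.3]])

```text
time: 22.95
tool_pos: [468.1, 285.4, 163.4]
tcp_rot: [178.9, -0.4, 90.0]
ft_force: [-0.4, -0.2, 0.2]
finger_gap: 60.0
```

Run:
```python
from h import *; from bench import r
s=r.sense(); plan(s,[447,326.3,100],[180,0,90],2,0.3)
w=r.snapshot("wrist")
print(proj(w,[[447,326.3,92],[447,326.3,36]])); cv2.imwrite("pics/w5.png",w["image"])
```

```text
err mm [-21.1  40.9 -63.4] rotvec deg [ 1.06 -0.35 -0.04]
[[[0.0203,-0.0111,0.0316],[0.0092,-0.0031,-0.0004],0.3],[[0.0204,-0.0108,0.0317],[0.0092,-0.0031,-0.0004],0.3]]
[[273.62768929 180.48906563]
 [279.87517627 165.62563872]]
```

View pics/w5.png

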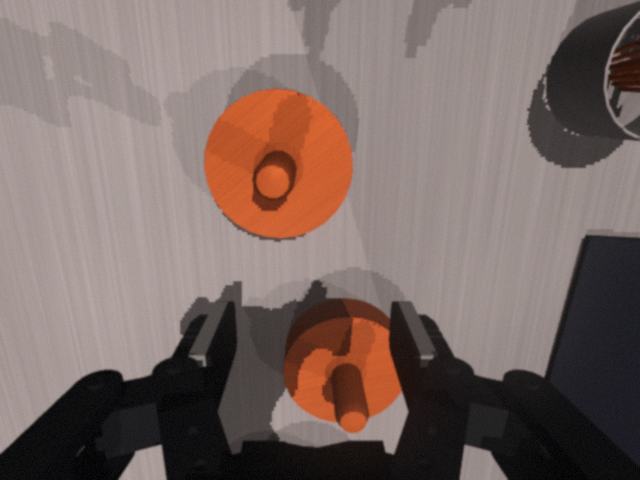

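Request:
carry_out(increments=[[[0.014,-0.008,0.01],[0.018,-0.006,0],0.3],[[0.014,-0.007,0.012],[0,0,0],0.3],[[0.008,-0.004,0.014],[0,0,0],0.3],[[0.002,-0.001,0.014],[0,0,0],0.3],[[0,0,0.004],[0,0,0],0.3],[[0,0,0],[0,0,0],0.3]])

```text
time: 23.6
tool_pos: [447.1, 321.3, 102.3]
tcp_rot: [-179.8, 0.2, 89.8]
ft_force: [0.1, -0.3, 0.4]
finger_gap: 59.6
```

Run:
```python
from h import *; from bench import r
s=r.sense(); plan(s,[447,326.3,46],[180,0,90],1,0.3)
```

```text
err mm [ -0.1   5.  -56.3] rotvec deg [-0.22  0.23 -0.25]
[[[0.0053,0.0001,0.0563],[-0.0038,0.0041,-0.0043],0.3]]
```

Request:
carry_out(increments=[[[0.005,0,0.01],[-0.003,0.004,-0.004],0.3],[[0,0,0.015],[0,0,0],0.3],[[0,0,0.015],[0,0,0],0.3],[[0,0,0.008],[0,0,0],0.3],[[0,0,0.002],[0,0,0],0.3],[[0,0,0],[0,0,0],0.3]])

```text
time: 24.2
tool_pos: [447.9, 325.6, 48.2]
tcp_rot: [180.0, -0.0, 89.9]
ft_force: [0.2, 0.1, -0.2]
finger_gap: 59.9
```

Run:
```python
from h import *; from bench import r
s=r.sense(); plan(s,[447,326.3,46],[180,0,90],1,0.3)
```

```text
err mm [-0.9  0.7 -2.2] rotvec deg [ 0.01 -0.01 -0.08]
[[[0.0007,-0.0009,0.0022],[0.0002,-0.0002,-0.0013],0.3]]
```

Request:
carry_out(increments=[[[0.001,-0.001,0.002],[0,0,0],0.5],[[0,0,0],[0,0,0],0.6],[[0,0,0],[0,0,0],1],[[0,0,0],[0,0,0],1],[[0,0,0],[0,0,0],1],[[0,0,0],[0,0,0],1]], newtons=50)

```text
time: 24.8
tool_pos: [447.7, 327.2, 47.5]
tcp_rot: [179.9, -0.1, 89.9]
ft_force: [0.1, 0.5, -2.0]
finger_gap: 23.5
```

Request:
carry_out(increments=[[[0,0,-0.004],[0,0,0],1],[[0,0,-0.012],[0,0,0],1],[[0,0,-0.015],[0,0,0],1],[[0,0,-0.015],[0,0,0],1],[[0,0,-0.012],[0,0,0],1],[[0,0,-0.003],[0,0,0],1],[[0,0,0],[0,0,0],1]])

```text
time: 25.5
tool_pos: [445.8, 326.1, 112.6]
tcp_rot: [-179.9, 0.0, 89.9]
ft_force: [-0.3, 0.6, -8.3]
finger_gap: 22.6
```

Request:
carry_out(increments=[[[0,0,0],[0.1,0,0],1],[[0,0,0],[0.14,0,0],1],[[0,0,0],[0.14,0,0],1],[[0,0,0],[0.09,0,0],1],[[0,0,0],[0,0,0],1],[[0,0,0],[0,0,0],1]])

```text
time: 26.1
tool_pos: [445.2, 325.9, 109.5]
tcp_rot: [-152.2, 0.0, 90.0]
ft_force: [-0.1, -0.6, -6.8]
finger_gap: 22.9
```

Request:
carry_out(increments=[[[0,0,0],[-0.1,0,0],1],[[0,0,0],[-0.14,0,0],1],[[0,0,0],[-0.14,0,0],1],[[0,0,0],[-0.07,0,0],1],[[0,0,0],[0,0,0],1],[[0,0,0],[0,0,0],1]])

```text
time: 26.7
tool_pos: [441.2, 325.8, 107.8]
tcp_rot: [-179.3, -0.1, 90.3]
ft_force: [-0.2, -0.2, -6.6]
finger_gap: 22.6
```

Request:
carry_out(increments=[[[0,0,0],[-0.01,0,0],1],[[0,0,0],[0,0,0],1],[[0,0,0],[0,0,0],1],[[0,0,0],[0,0,0],1]])

```text
time: 27.1
tool_pos: [442.2, 325.6, 108.0]
tcp_rot: [-179.7, -0.1, 90.2]
ft_force: [-0.3, 0.0, -8.1]
finger_gap: 23.1
```

```bash
python3 m.py
```

```text
27.5 [441.77396176 325.80606844 108.1898489 ] [-1.79772808e+02 -9.85625001e-02  9.02824482e+01] 22.831475236700214
torque [-0.006   0.0703 -0.0079] [0.0163 0.0209 0.0355] F [ 0.01 -0.1  -7.56] [0.41 0.22 0.43]
```

Request:
carry_out(increments=[[[0,0,0],[-0.1,0,0],1],[[0,0,0],[-0.14,0,0],1],[[0,0,0],[-0.14,0,0],1],[[0,0,0],[-0.09,0,0],1],[[0,0,0],[0,0,0],1],[[0,0,0],[0,0,0],1]])

```text
time: 28.1
tool_pos: [440.8, 325.5, 107.1]
tcp_rot: [152.7, -0.2, 90.3]
ft_force: [-0.0, 0.7, -8.1]
finger_gap: 22.8
```

Request:
carry_out(increments=[[[0,0,0],[0.1,0,0],1],[[0,0,0],[0.14,0,0],1],[[0,0,0],[0.14,0,0],1],[[0,0,0],[0.07,0,0],1],[[0,0,0],[0,0,0],1],[[0,0,0],[0,0,0],1]])

```text
time: 28.7
tool_pos: [445.2, 327.7, 110.2]
tcp_rot: [179.9, -0.9, 90.5]
ft_force: [0.1, 0.5, -7.3]
finger_gap: 22.9
```

Request:
carry_out(increments=[[[0,0,0],[0.003,-0.015,0.008],1],[[0,0,0],[0,0,0],1],[[0,0,0],[0,0,0],1],[[0,0,0],[0,0,0],1]])

```text
time: 29.1
tool_pos: [443.9, 328.2, 110.2]
tcp_rot: [180.0, 0.0, 90.2]
ft_force: [-0.1, -0.4, -7.9]
finger_gap: 22.8
```

```bash
python3 m.py
```

```text
29.5 [444.59546242 327.94978969 110.22522989] [1.79972163e+02 3.38012197e-02 9.00931846e+01] 22.63490812475663
torque [ 0.0012 -0.1168  0.0035] [0.0324 0.032  0.028 ] F [-0.18  0.16 -7.4 ] [0.12 0.5  0.35]
```

Request:
carry_out(increments=[[[0,0,-0.01],[0,0,0],1],[[0,0,-0.02],[0,0,0],1],[[0,0,-0.025],[0,0,0],1],[[0,0,-0.025],[0,0,0],1],[[-0.01,0,-0.01],[0,0,0],1],[[-0.02,0.001,0],[0,0,0],1],[[-0.025,0.001,0],[0,0,0],1],[[-0.03,0.001,0],[0,0,0],1],[[-0.03,0.001,0],[0,0,0],1],[[-0.03,0.001,0],[0,0,0],1],[[-0.03,0.001,0],[0,0,0],1],[[-0.03,0.001,0],[0,0,0],1]])

```text
time: 30.7
tool_pos: [450.8, 114.6, 206.6]
tcp_rot: [179.9, 0.1, 90.4]
ft_force: [0.9, 0.1, -6.9]
finger_gap: 22.7
```

Run:
```python
from h import *; from bench import r
s=r.sense(); plan(s,[470.7,-226,190],[180,0,90],10,1)
```

```text
err mm [  19.9 -340.6  -16.6] rotvec deg [0.14 0.05 0.39]
[[[-0.0341,0.0018,0.0017],[0.0002,0.0001,0.0007],1],[[-0.0341,0.0018,0.0017],[0.0002,0.0001,0.0007],1],[[-0.0341,0.0018,0.0017],[0.0002,0.0001,0.0007],1],[[-0.0341,0.0018,0.0017],[0.0002,0.0001,0.0007],1],[[-0.0341,0.0018,0.0017],[0.0002,0.0001,0.0007],1],[[-0.0341,0.0019,0.0017],[0.0002,0.0001,0.0007],1],[[-0.0341,0.0019,0.0017],[0.0002,0.0001,0.0007],1],[[-0.0341,0.0019,0.0017],[0.0002,0.0001,0.0007],1],[[-0.0341,0.0019,0.0017],[0.0002,0.0001,0.0007],1],[[-0.0341,0.002,0.0017],[0.0002,0.0001,0.0007],1]]
```

Request:
carry_out(increments=[[[-0.03,0.002,0],[0,0,0],1],[[-0.03,0.002,0],[0,0,0],1],[[-0.03,0.002,0],[0,0,0],1],[[-0.03,0.002,0],[0,0,0],1],[[-0.03,0.002,0],[0,0,0],1],[[-0.03,0.002,0],[0,0,0],1],[[-0.03,0.002,0.002],[0,0,0],1],[[-0.03,0.002,0.002],[0,0,0],1],[[-0.025,0.002,0.002],[0,0,0],1],[[-0.015,0.001,0],[0,0,0],1],[[-0.005,0,0],[0,0,0],1],[[0,0,0],[0,0,0],1]])

```text
time: 31.9
tool_pos: [463.4, -191.8, 200.0]
tcp_rot: [179.9, 0.2, 89.9]
ft_force: [-0.7, 1.3, -7.6]
finger_gap: 22.6
```

Run:
```python
from h import *; from bench import r
s=r.sense(); plan(s,[470.7,-226,120],[180,0,90],4,1)
```

```text
err mm [  7.3 -34.2 -80. ] rotvec deg [ 0.08  0.24 -0.11]
[[[-0.0085,0.0018,0.02],[0.0004,0.001,-0.0005],1],[[-0.0085,0.0018,0.02],[0.0004,0.001,-0.0005],1],[[-0.0085,0.0018,0.02],[0.0004,0.001,-0.0005],1],[[-0.0085,0.0018,0.02],[0.0004,0.001,-0.0005],1]]
```

Request:
carry_out(increments=[[[-0.01,0.002,0.01],[0,0.004,0],1],[[-0.013,0.003,0.02],[0,0,0],1],[[-0.008,0.002,0.025],[0,0,0],1],[[-0.002,0,0.02],[0,0,0],1],[[0,0,0.008],[0,0,0],1],[[0,0,0],[0,0,0],1],[[0,0,0],[0,0,0],1]])

```text
time: 32.6
tool_pos: [471.2, -223.1, 112.9]
tcp_rot: [179.9, -0.1, 90.2]
ft_force: [0.6, -0.4, -6.0]
finger_gap: 22.9
```

Run:
```python
from h import *; from bench import r
s=r.sense(); plan(s,[470.7,-226,80],[180,0,90],4,1); p=s["tool_pos"]
t=r.snapshot("top"); cv2.imwrite("pics/t6.png",t["image"]);sc=r.snapshot("scene"); cv2.imwrite("pics/s6.png",cv2.resize(sc["image"][180:380,0:270],None,fx=2.9,fy=2.9,interpolation=cv2.INTER_CUBIC))
w=r.snapshot("wrist"); cv2.imwrite("pics/w6.png",w["image"])
pickle.dump((p,t,sc,w),open("s6.pkl","wb"))
```

```text
err mm [ -0.5  -2.9 -32.9] rotvec deg [ 0.14 -0.08  0.22]
[[[-0.0007,-0.0001,0.0082],[0.0006,-0.0004,0.001],1],[[-0.0007,-0.0001,0.0082],[0.0006,-0.0004,0.001],1],[[-0.0007,-0.0001,0.0082],[0.0006,-0.0004,0.001],1],[[-0.0007,-0.0001,0.0082],[0.0006,-0.0004,0.001],1]]
```

View pics/t6.png

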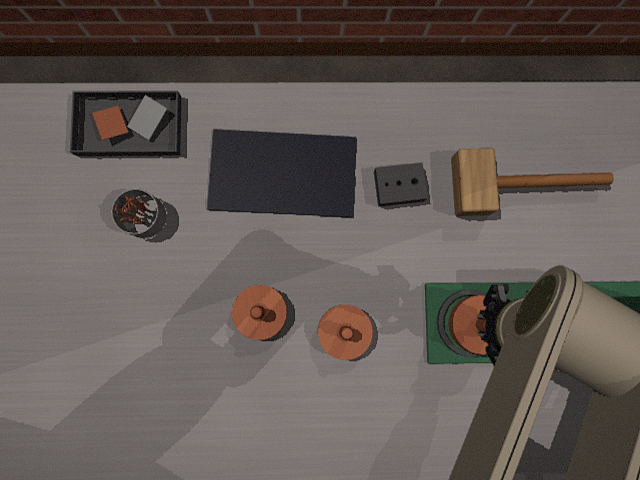

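View pics/s6.png

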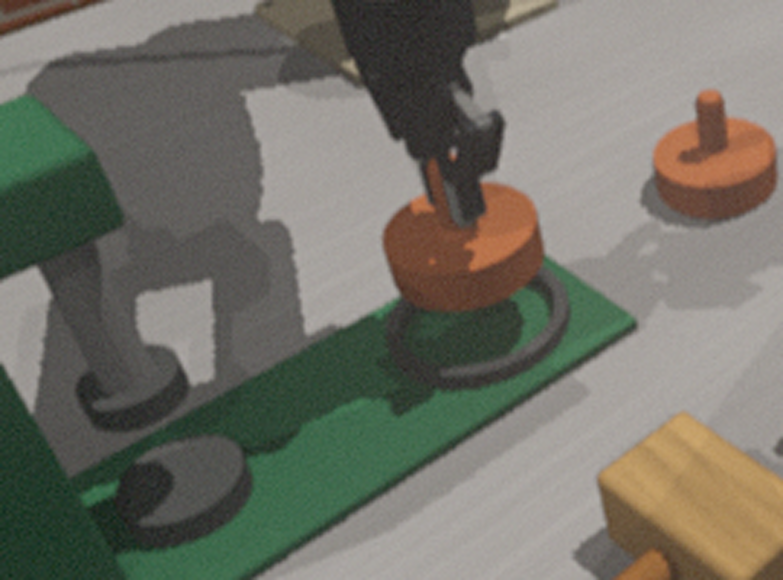

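View pics/w6.png

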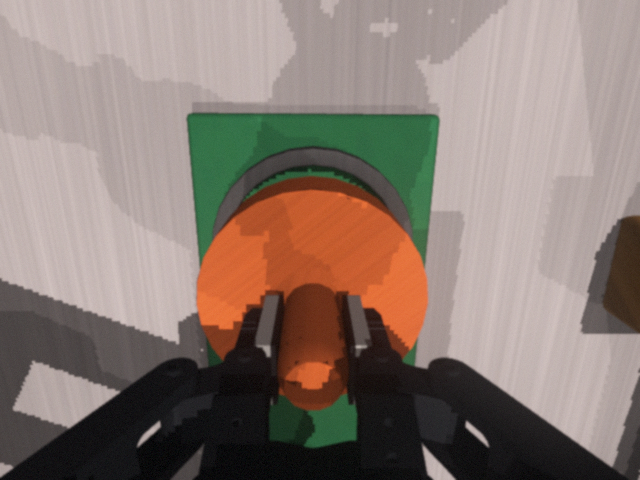

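```bash
cat > ov.py <<'E'
from h import *
import sys
p,t,sc,w=pickle.load(open(sys.argv[1],"rb")); g0=float(sys.argv[2])
th=np.linspace(0,2*np.pi,80)
def model(phi,dy=0):
    Rx=Rn.from_euler('x',phi,degrees=True)
    g=np.array([0,0,g0])   # grasp height on the stem (above underside)
    G=np.array([p[0],p[1]+dy,p[2]+19])
    C=lambda z,r:Rx.apply(np.c_[r*np.cos(th),r*np.sin(th),z+0*th]-g)+G
    return [C(36,50),C(4,50),C(0,46),C(92,12)]
tiles={"s":[],"w":[]}
for phi in map(float,sys.argv[3].split(",")):
  for nm,s,(y0,y1,x0,x1),k in [("s",sc,(230,320,110,210),4),("w",w,(130,430,170,460),1.3)]:
    v=cv2.resize(s["image"],None,fx=k,fy=k,interpolation=cv2.INTER_CUBIC)
    for c,col in zip(model(phi),[(0,255,0),(255,255,0),(255,0,255),(0,255,255)]):
        q=(proj(s,c)+.5)*k-.5; cv2.polylines(v,[np.round(q).astype(int)],True,col,1)
    v=v[int(y0*k):int(y1*k),int(x0*k):int(x1*k)]
    tiles[nm].append(v)
cv2.imwrite("pics/ov_s_"+sys.argv[4]+".png",np.vstack([np.hstack(tiles["s"][:2])]));cv2.imwrite("pics/ov_w_"+sys.argv[4]+".png",np.hstack(tiles["w"][:2]))
E
python3 ov.py s6.pkl 66.5 0,8 a; python3 ov.py s6.pkl 66.5 -8,-4 b
```

```text
(no output)
```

View pics/ov_s_a.png

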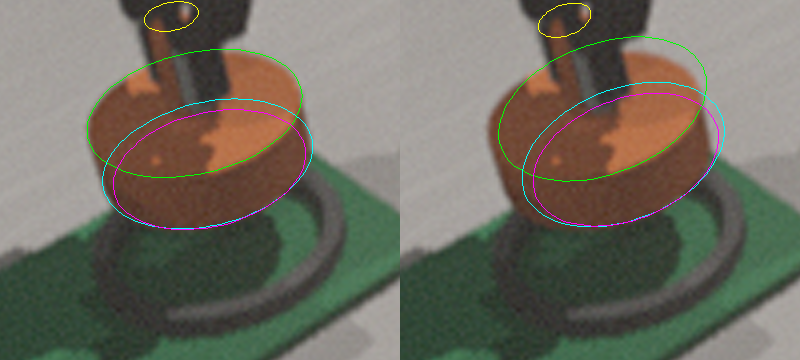

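View pics/ov_w_a.png

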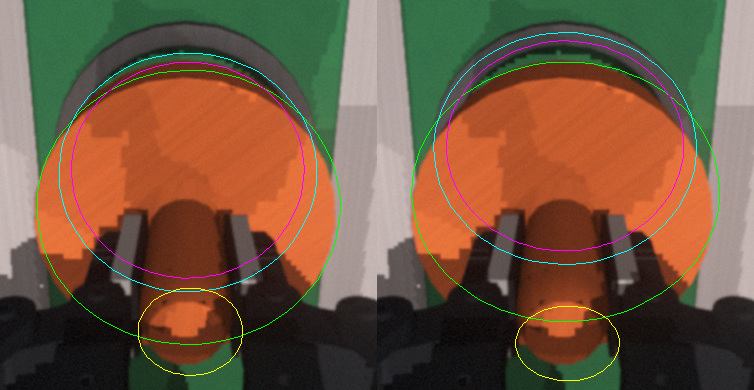

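View pics/ov_s_b.png

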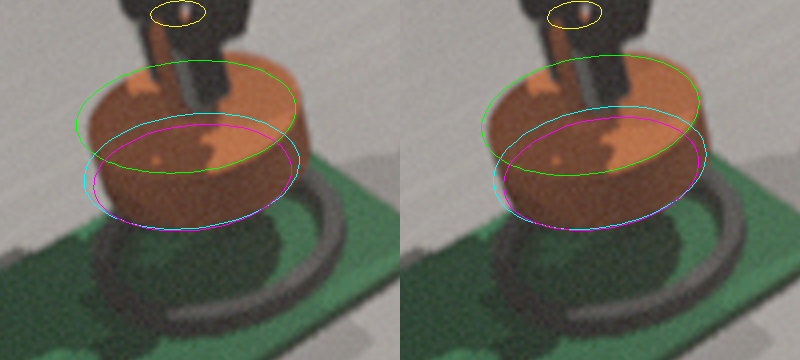

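```bash
python3 ov.py s6.pkl 69 0,-2 c
```

```text
(no output)
```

View pics/ov_s_c.png

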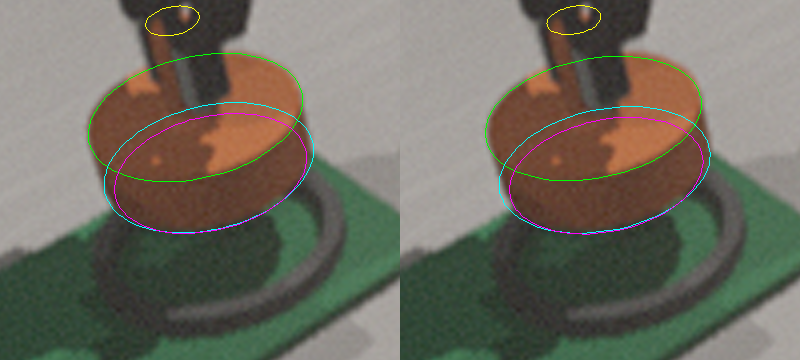

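View pics/ov_w_c.png

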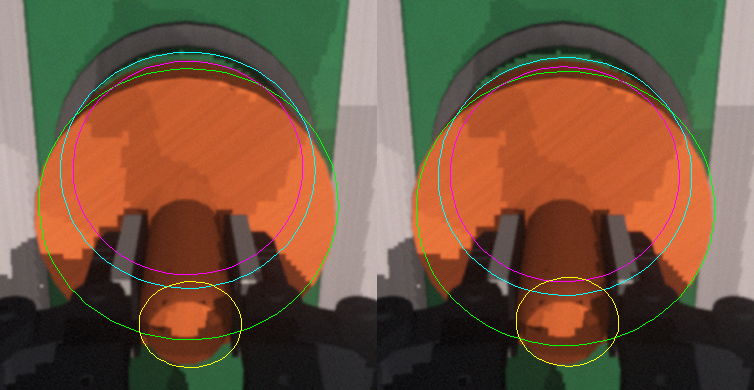

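```bash
cat > fit.py <<'E'
from h import *
from scipy.optimize import least_squares
p,t,sc,w=pickle.load(open("s6.pkl","rb"))
th=np.linspace(0,2*np.pi,720)
def res(a,full=False):
    phi,dy,g0=a
    Rx=Rn.from_euler('x',phi,degrees=True);G=np.array([p[0],p[1]+dy,p[2]+19])
    C=lambda z,r:Rx.apply(np.c_[r*np.cos(th),r*np.sin(th),z-g0+0*th])+G
    W=proj(w,C(36,50));B=proj(w,C(4,50));S=proj(sc,C(36,50));SB=proj(sc,C(0,46));SB4=proj(sc,C(4,50))
    L=np.array([W[:,0].min()-197.5,W[:,0].max()-427.3,W[:,1].min()-190,B[:,1].min()-177.7,
      (S[:,0].min()-131.9)*2,(S[:,0].max()-185.5)*2,(max(SB[:,1].max(),SB4[:,1].max())-287.7)*2,(S[:,1].max()-275.2)*2])
    return L
o=least_squares(res,[0,0,66.5]);print(o.x,o.fun.round(1))
for ph in(-4,-3,-2,-1,0):
    q=least_squares(lambda b:res([ph,*b]),[0,66.5]);print(ph,q.x,q.cost,q.fun.round(1))
E
python3 fit.py
```

```text
[-1.39861492 -1.80167565 68.32637259] [ 2.1  2.1 -1.4 -1.1 -3.6 -2.7  1.  -0.5]
-4 [-0.17200006 69.08213333] 20.29778738506278 [ 2.6  1.6 -2.9  0.8 -3.7 -2.3  1.  -1.4]
-3 [-0.81564575 68.77166827] 18.238844743319195 [ 2.4  1.8 -2.4  0.1 -3.7 -2.4  1.  -1.1]
-2 [-1.43761801 68.48621074] 17.13704240122757 [ 2.2  2.  -1.8 -0.7 -3.6 -2.6  1.  -0.7]
-1 [-2.03896511 68.22508878] 17.034516509192592 [ 2.1  2.2 -1.2 -1.4 -3.5 -2.8  1.  -0.4]
0 [-2.62121344 67.99059286] 17.96369821412273 [ 1.9  2.4 -0.6 -2.2 -3.4 -3.   0.9 -0. ]
```

Run:
```python
from h import *
p,t,sc,w=pickle.load(open("s6.pkl","rb"))
th=np.linspace(0,2*np.pi,200)
v=cv2.resize(w["image"],None,fx=2.5,fy=2.5,interpolation=cv2.INTER_CUBIC)
for y,c in [(-226,(0,255,255)),(-223,(255,255,255))]:
  for R_ in (62,52):
    q=proj(w,np.c_[470.7+R_*np.cos(th),y+R_*np.sin(th),26+0*th]); cv2.polylines(v,[np.round((q+.5)*2.5-.5).astype(int)],True,c,1)
cv2.imwrite("pics/ring.png",v[270:720,440:1120])
```

```text
(no output)
```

View pics/ring.png

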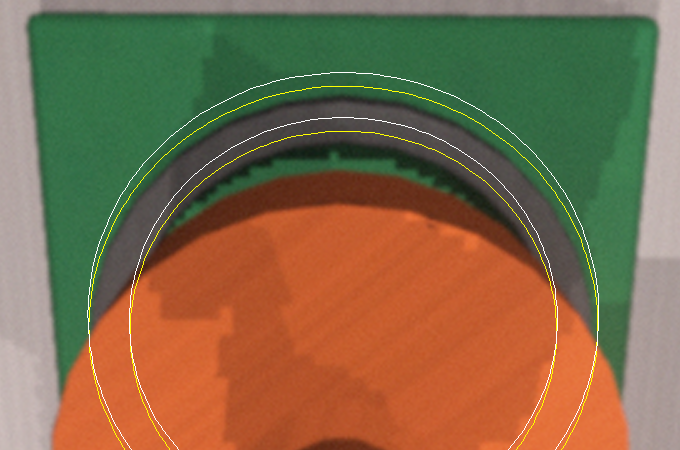

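Request:
carry_out(increments=[[[-0.002,0,0.005],[0,0,0],1],[[0,0,0.008],[0,0,0],1],[[0,0,0.006],[0,0,0],1],[[0,0,0.002],[0,0,0],1],[[0,0,0],[0,0,0],1],[[0,0,0],[0,0,0],1]])

```text
time: 33.35
tool_pos: [473.2, -226.3, 93.1]
tcp_rot: [179.6, 0.1, 90.2]
ft_force: [0.0, 0.5, -6.9]
finger_gap: 23.0
```

Run:
```python
from h import *; from bench import r
s=r.sense(); plan(s,[470.7,-225.6,75],[180,0,90],1,1); p=s["tool_pos"]
w=r.snapshot("wrist"); v=w["image"]
cv2.imwrite("pics/w7.png",cv2.resize(v[130:400,150:480],None,fx=2.2,fy=2.2,interpolation=cv2.INTER_CUBIC))
sc=r.snapshot("scene"); cv2.imwrite("pics/s7.png",cv2.resize(sc["image"][210:340,90:250],None,fx=4.5,fy=4.5,interpolation=cv2.INTER_CUBIC))
```

```text
err mm [ -2.5   0.7 -18.1] rotvec deg [0.42 0.09 0.23]
[[[0.0007,-0.0027,0.0181],[0.0074,0.0016,0.004],1]]
```

View pics/w7.png

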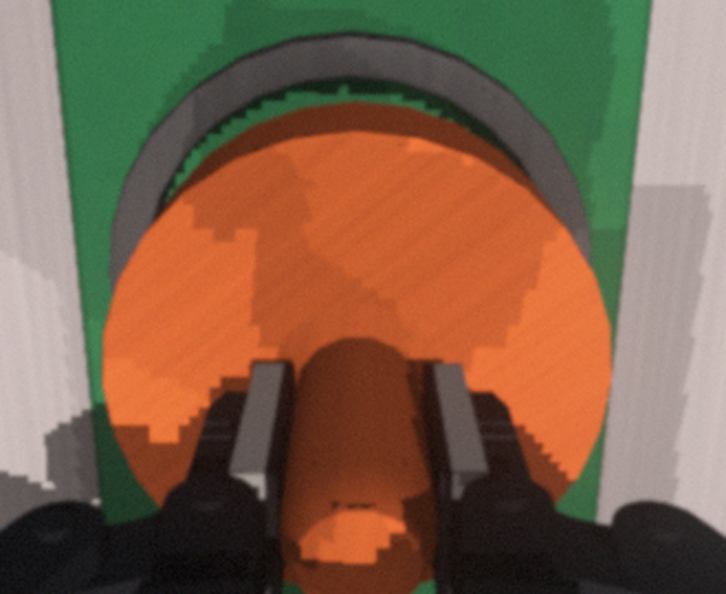

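View pics/s7.png

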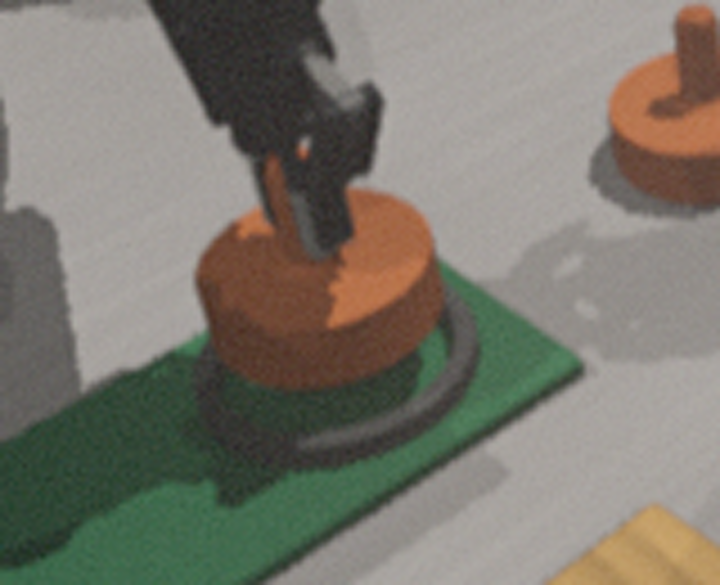

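Request:
carry_out(increments=[[[0,-0.003,0.002],[0.007,0,0.004],1],[[0,0,0.002],[0,0,0],1],[[0,0,0.002],[0,0,0],1],[[0,0,0.001],[0,0,0],1],[[0,0,0],[0,0,0],1]])

```text
time: 33.95
tool_pos: [470.4, -226.6, 86.2]
tcp_rot: [179.9, 0.1, 90.0]
ft_force: [-0.2, 1.0, -8.7]
finger_gap: 23.2
```

Request:
carry_out(increments=[[[0.0005,0,0.002],[0,0,0],1],[[0,0,0.002],[0,0,0],1],[[0,0,0.002],[0,0,0],1],[[0,0,0.002],[0,0,0],1],[[0,0,0.001],[0,0,0],1],[[0,0,0],[0,0,0],1]])

```text
time: 34.55
tool_pos: [470.5, -226.0, 76.3]
tcp_rot: [179.9, 0.1, 90.0]
ft_force: [-0.2, 0.4, -7.3]
finger_gap: 22.8
```

Run:
```python
from h import *; from bench import r
s=r.sense(); print(s["tool_pos"],s["ft_force"],s["wrist_torque"],s["tcp_rot"])
sc=r.snapshot("scene"); cv2.imwrite("pics/s8.png",cv2.resize(sc["image"][210:340,90:250],None,fx=4.5,fy=4.5,interpolation=cv2.INTER_CUBIC))
w=r.snapshot("wrist"); v=w["image"]
cv2.imwrite("pics/w8.png",cv2.resize(v[130:400,150:480],None,fx=2.2,fy=2.2,interpolation=cv2.INTER_CUBIC))
```

```text
[ 470.45193427 -226.00148342   76.34855141] [-0.24541361  0.37484764 -7.28086065] [-0.0165605  -0.09121337  0.03430827] [1.79949539e+02 1.28835272e-01 8.99846021e+01]
```

View pics/s8.png

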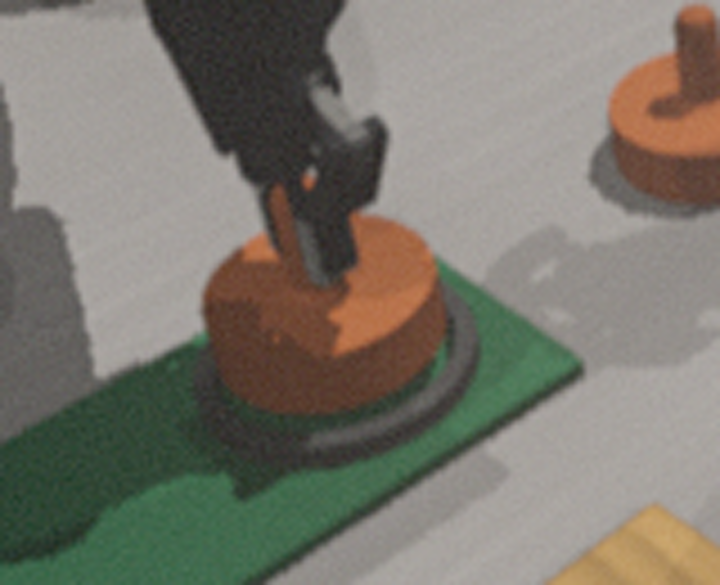

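View pics/w8.png

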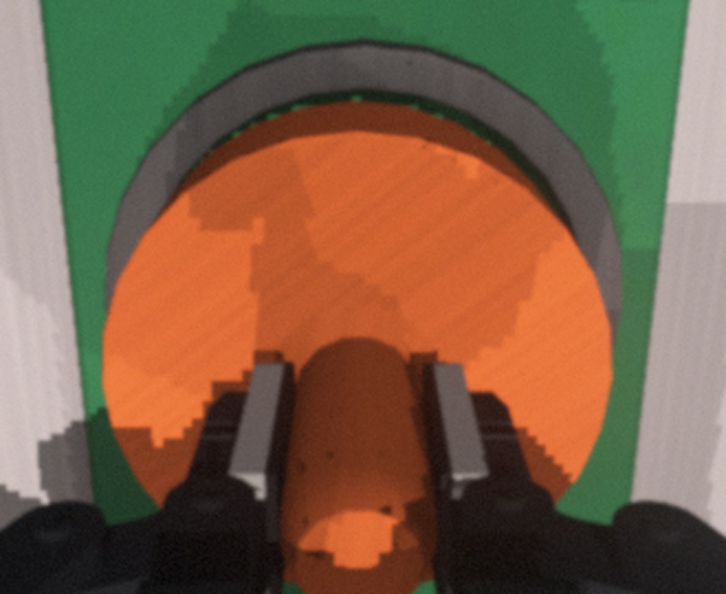

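Request:
carry_out(increments=[[[0,0.0007,0.0015],[0,0,0],1],[[0,0,0.0015],[0,0,0],1],[[0,0,0.0015],[0,0,0],1],[[0,0,0.0015],[0,0,0],1]])

```text
time: 35.05
tool_pos: [471.8, -226.3, 70.7]
tcp_rot: [179.9, 0.2, 90.0]
ft_force: [0.1, -0.1, -6.4]
finger_gap: 22.8
```

Request:
carry_out(increments=[[[0,-0.0005,0.0015],[0,0,0],1],[[0,0,0.0015],[0,0,0],1],[[0,0,0.0015],[0,0,0],1]])

```text
time: 35.35
tool_pos: [471.1, -226.3, 65.6]
tcp_rot: [179.9, 0.2, 90.0]
ft_force: [0.1, -0.2, -7.4]
finger_gap: 22.8
```

Request:
carry_out(increments=[[[0,0,0.001],[0,0,0],1],[[0,0,0.001],[0,0,0],1],[[0,0,0.001],[0,0,0],1]])

```text
time: 35.65
tool_pos: [471.0, -226.3, 62.2]
tcp_rot: [179.9, 0.2, 90.0]
ft_force: [-0.7, 0.3, -7.0]
finger_gap: 22.8
```

Request:
carry_out(increments=[[[0,0,0.001],[0,0,0],1],[[0,0,0.001],[0,0,0],1],[[0,0,0.001],[0,0,0],1]])

```text
time: 35.95
tool_pos: [471.1, -226.6, 60.0]
tcp_rot: [179.9, 0.2, 90.0]
ft_force: [-9.8, 3.7, 11.1]
finger_gap: 22.5
```

Request:
carry_out(increments=[[[0,0,0],[0,0,0],0.7],[[0,0,0],[0,0,0],0.68],[[0,0,0],[0,0,0],0.6],[[0,0,0],[0,0,0],0.4],[[0,0,0],[0,0,0],0.3],[[0,0,-0.01],[0,0,0],0.3],[[0,0,-0.03],[0,0,0],0.3],[[0,0,-0.04],[0,0,0],0.3],[[0,0,-0.04],[0,0,0],0.3],[[0,0,-0.02],[0,0,0],0.3],[[0,0,0],[0,0,0],0.3]])

```text
time: 37.05
tool_pos: [472.3, -226.8, 211.4]
tcp_rot: [179.6, 0.4, 90.0]
ft_force: [0.0, 0.2, 0.4]
finger_gap: 59.8
```

Run:
```python
from h import *; from bench import r
th=np.linspace(0,2*np.pi,100)
for n,(y0,y1,x0,x1),k in [("scene",(180,350,90,350),3),("wrist",(0,480,0,640),1.2)]:
    s=r.snapshot(n); v=cv2.resize(s["image"],None,fx=k,fy=k,interpolation=cv2.INTER_CUBIC); 
    if n=="scene":
      for z,R_ in((48,50),(104,9)):
        q=proj(s,np.c_[470.7+R_*np.cos(th),-226.3+R_*np.sin(th),z+0*th]); cv2.polylines(v,[np.round((q+.5)*k-.5).astype(int)],True,(0,255,0),1)
    cv2.imwrite(f"pics/{n}9.png",v[int(y0*k):int(y1*k),int(x0*k):int(x1*k)])
```

```text
(no output)
```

View pics/scene9.png

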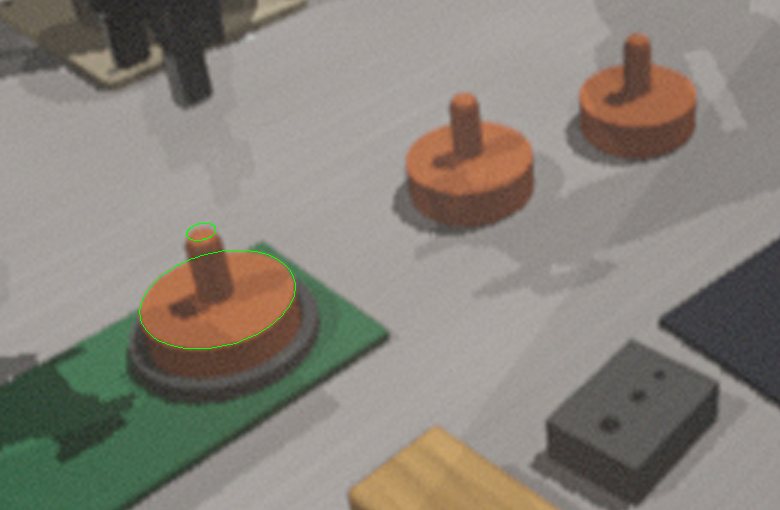

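View pics/wrist9.png

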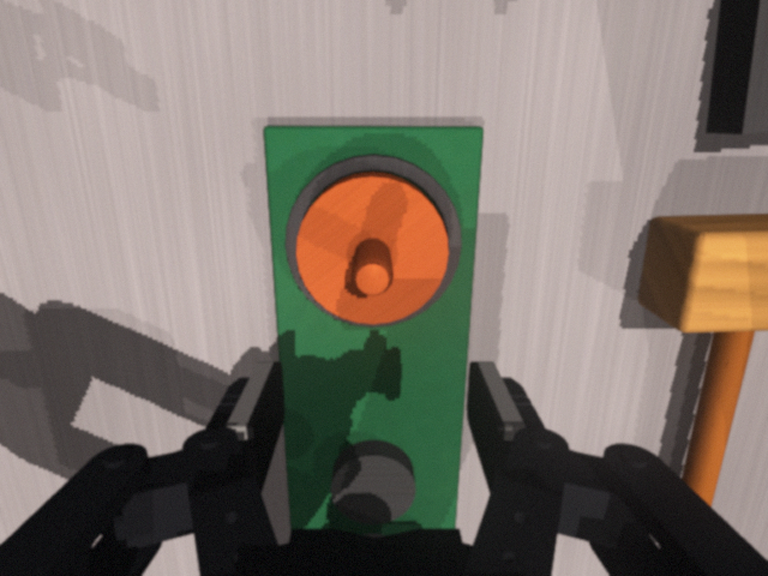

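Run:
```python
from bench import r
print(r.hand_in()); print(r.sense()["time"])
```

```text
the job is handed in; nothing more can be done
None
the job is handed in; nothing more can be done
```

The loose finial is the leftmost one seen from the robot, the farthest from the press. It is now seated upright in the press's nest and released; I handed the job in after about 37 s.

**Finding it:** I lifted each finial by the stem and rocked it about 25° both ways, comparing the wrist torque once it was level again.

| Finial | Level torque after rocking each way (N m) | Result |
|---|---|---|
| Right | -0.013 and -0.013 | sound |
| Middle | -0.003 and -0.019 | sound |
| Left | +0.070 and -0.117 | loose; the slug should give about 0.16 in all |

- **Sound finials:** I set the two sound ones down gently where they had stood. Later top-camera pictures show them at the same pixels as at the start.
- **Seating:** The finial passed the ring's rim with no contact force. It touched the floor with the tool at 60.0 mm, where I expected 59.5 mm. After release the scene camera matches a level drum with its top 48 mm above the bench, which is fully home. The gripper is open and 150 mm clear.
- **Where checks disagreed:** Before seating, the wrist camera put the nest about 3 mm farther along -y than the top and scene cameras did. I centred the drum by comparing it with the ring in the wrist picture. The finial may have hung 1–2° off vertical in the grip, but it looks upright now.
- **Not checked:** I took no top-camera picture after the final placing. The last scene and wrist views show nothing else disturbed.

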